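# Lay fresh prints on their outline cards

## Task

Check off the finished prints: lay each of the four printed parts (gear, link, Z bracket and cross handle) flat, right side up, on the white card that bears its outline, centred on the outline and turned to match it. Leave the glue bottle and the grease jar standing where they are.

Things in the scene. Friction and masses are not known exactly. Their poses are not given: they have to be found in the camera images.
- gear: Orange printed gear wheel lying flat: toothed disc 68 mm over the teeth, 12 mm thick, with a round hub 24 mm in diameter on top, up to 28 mm above the underside; grip the hub above the disc. Origin: centre of its underside; z up. About 40 g. Any turn about z is the same.
- link: Magenta printed link lying flat: straight bar with round ends and two black dots, 76 mm long (x), 22 mm wide (y), 20 mm high. Origin: centre of its underside; z up. About 40 g. A half turn gives the same shape.
- zbracket: Blue printed Z-shaped bracket lying flat, 20 mm high: a web 76 mm long (x) and 20 mm wide (y, from -10 to +10), with an arm at each end, 16 mm wide (|x| from 22 to 38): the one at +x reaches out to y = +30 mm, the one at -x to y = -30 mm. Grip the web across y at its middle. Origin: centre of its underside; z up. About 40 g. A half turn gives the same shape.
- cross: Green printed four-armed cross handle lying flat: arms 70 mm from tip to tip along x and along y, 18 mm wide, 12 mm thick, with a 22 mm square boss in the middle, its sides along x and y, up to 28 mm above the underside; grip the boss above the arms. Origin: centre of its underside; z up. About 40 g. A quarter turn gives the same shape.
- card_gear: Fixed white square card, 92 x 92 x 4 mm, lying on the bench, printed in black with the outline of the gear, full size (1 mm larger all round), centred on the card. Origin: centre of its underside, so its top is 4 mm above it; x and y are those of the part when it lies on the outline (with the card at any turn on the bench).
- card_link: Fixed white square card, 92 x 92 x 4 mm, lying on the bench, printed in black with the outline of the link, full size (1 mm larger all round), centred on the card. Origin: centre of its underside, so its top is 4 mm above it; x and y are those of the part when it lies on the outline (with the card at any turn on the bench).
- card_zbracket: Fixed white square card, 92 x 92 x 4 mm, lying on the bench, printed in black with the outline of the Z bracket, full size (1 mm larger all round), centred on the card. Origin: centre of its underside, so its top is 4 mm above it; x and y are those of the part when it lies on the outline (with the card at any turn on the bench).
- card_cross: Fixed white square card, 92 x 92 x 4 mm, lying on the bench, printed in black with the outline of the cross, full size (1 mm larger all round), centred on the card. Origin: centre of its underside, so its top is 4 mm above it; x and y are those of the part when it lies on the outline (with the card at any turn on the bench).
- glue: Bystander: small yellow glue bottle with a red cap standing upright, 36 mm in diameter, 55 mm high. Loose; to be left alone. Origin: centre of its underside; z up. 
- grease: Bystander: low grey grease jar with a black lid standing upright, 46 mm in diameter, 42 mm high. Loose; to be left alone. Origin: centre of its underside; z up. 
Things that resemble listed ones, but are neither listed nor needed, are in the scene too. There is more than one size of the link; the job needs the middle-sized.

How it is judged:
At the end, for the whole second after the job is handed in: Each of the four parts rests flat (within 0.1 rad), right side up, on its own card, its centre within 12 mm of the card's centre, and (all but the round gear) turned to within 0.22 rad of the outline; all are at rest (horizontal distance between gear and card_gear below 0.012 m and z of gear in the frame of card_gear between 0.002 and 0.007 m and angle between each of gear, link, zbracket, cross's own z axis and vertical below 0.1 rad and linear speed of each of gear, link, zbracket, cross below 0.02 m/s and angular speed of each of gear, link, zbracket, cross below 0.2 rad/s and horizontal distance between link and card_link below 0.012 m and z of link in the frame of card_link between 0.002 and 0.007 m and angle between the x axis of link and the x axis of card_link, either way round below 0.22 rad and horizontal distance between zbracket and card_zbracket below 0.012 m and z of zbracket in the frame of card_zbracket between 0.002 and 0.007 m and angle between the x axis of zbracket and the x axis of card_zbracket, either way round below 0.22 rad and horizontal distance between cross and card_cross below 0.012 m and z of cross in the frame of card_cross between 0.002 and 0.007 m and (angle between the x axis of cross and the x axis of card_cross, either way round below 0.22 rad or angle between the x axis of cross and the y axis of card_cross, either way round below 0.22 rad)); the robot touches nothing.
It fails at once if the glue bottle is shifted or tipped (distance of glue from where it was at the start of the episode above 0.02 m or angle between glue's own z axis and vertical above 0.3 rad).
It fails at once if the grease jar is shifted or tipped (distance of grease from where it was at the start of the episode above 0.02 m or angle between grease's own z axis and vertical above 0.3 rad).
It also fails if it takes over 112 s, if anything falls off the work surface, if the arm or the gripper's body presses on something with over 40 N, if the wrist force passes 120 N, or if a joint passes its speed limit or range.

## Robot

A 7-joint arm with a two-finger parallel gripper is mounted at the origin on the work surface. World frame = base frame: x ahead of the robot, y to its left, z up, the work surface at z = 0. Lengths are in m, angles in rad, forces in N, time in s.
With the tool pointing down it reaches from about 0.4 to 0.85 m from the base axis. Payload 4.5 kg.
Tool frame: the origin (TCP) lies on the centre line of the jaws, within the pads' length; the fingertips stand 8 mm ahead of it and the grasp point (between the pads) lies 11 mm behind it; z points along the fingers, x is the direction in which the jaws open and shut, and the axes are right-handed (so a half turn about z gives the same grasp; the last joint's range is limited). The gripper opens to 88 mm and grips with 3 to 60 N. Pads are 18 mm wide; open, the fingers measure 123 mm over their backs; the gripper's body (75 mm by 187 mm) begins 45 mm behind the grasp point.
Start: joints at [0.034, 0.689, -0.195, 1.565, 0.157, 0.902, -0.215], TCP at [0.625, 0, 0.223] pointing down, gripper open.
Joint ranges: [-3.01, 3.01], [-0.46, 2.08], [-1.47, 1.51], [0.13, 2.56], [-1, 4.14], [0.04, 2.09], [-2.66, 2.66]. Speed limits (rad/s): [2.57, 2.57, 3.14, 3.14, 3.14, 3.14, 3.14].

## Interface

Orientations are given as a unit quaternion [x, y, z, w].
In Python, from plant import r gives the robot as it stands.
- The arm moves only by the shell command python3 -m pendant 'ROWS' [FORCE]. ROWS is JSON, a list of rows, each a list of 3 entries, a list of its own where there are three numbers: the turn, a rotation vector about the tool's x, y, z in rad, then the shift along the tool's x, y, z in m, then the opening, from 0 (shut) to 1 (fully open). In form: [[[wx, wy, wz], [tx, ty, tz], claw], ...]. A call has 1 to 10 rows; each row is the pose to reach, as a shift and turn from the pose commanded when the call began, along the tool's axes at that moment; what a row does not reach only later rows make up. A row lasts 1/10 s, in which the tool goes at most 50 mm and 8.59 degrees, less where a joint would pass 70% of its speed; a pose out of reach is approached as far as the arm can. A call with a gripper value outside its range is refused whole. The fingers move at their own pace and stop on an object; FORCE is the grip in N (left out, the last holds). Time passes only in rows, so rows that repeat a pose let the fingers close. It gives the time, the measured TCP pose, the force and the opening at its end, in the units of the state.
- r.get_state(): the state, without advancing time (a new reading comes with each control period).
- r.snapshot(name): name is "scene" or "side" or "wrist"; returns a dict with "image" (420x560x3 uint8, red, green, blue), "mtx" (3x3 intrinsics, pixels), "dist" ([k1, k2, p1, p2, k3] as OpenCV has them; the pictures are not rectified), "R" (3x3) and "t" (3): a world point X has camera coordinates R X + t; the wrist camera has in their place "T_tool_cam" (4x4, takes a point from camera to tool coordinates, whose origin is the TCP and whose axes are the tool frame's). Camera axes: x right, y down, z forward; pixel columns grow to the right and rows downward; lengths in m; the calibration is good to about 2 mm. A picture is of the moment at which its call begins: read the wrist's pose just before it. There is no depth.
- r.finish_job(): hands the job in, once; it reports no verdict.
The state is a dict: "clock": time; "q": joint angles; "qd": joint speeds; "joint_torque": joint torques, N m; "tool_pos": TCP position; "eef_rot": TCP orientation; "contact_force": force on the tool from outside, world axes, zero at the start; "moment": the same for the moment, N m; "opening": opening from 0.0 (shut) to 1.0 (fully open).
Only numpy, scipy, OpenCV 4.12 (cv2) and the standard library are available. Lean on these libraries where they do the work, as an engineer would, in place of code of your own. Each camera call takes 0.05 s, during which the arm holds its last target. There are 200 camera calls.

## Working session

There is one attempt and no reset: what is moved stays moved. The work goes in short steps, Python scripts to look and compute and a shell command to move; the robot and the scene stay as the last step left them, time stands still between calls to the robot, and variables do not carry over. Pictures are saved under pics/ and viewed, about 12 in all and at most 16, crops included, and the job is handed in when it is done.

```bash
ls; mkdir -p pics; python3 - <<'E'
from plant import r
import cv2,json
s=r.get_state();print({k:s[k] for k in("clock","tool_pos","eef_rot","opening","contact_force")})
for n in("scene","side","wrist"):
    d=r.snapshot(n);cv2.imwrite(f"pics/{n}0.png",d["image"][:,:,::-1]);print(n,{k:(v.tolist() if hasattr(v,'tolist') else v) for k,v in d.items() if k!="image"})
E
```

```text
pics
{'clock': 0.0, 'tool_pos': array([ 6.24331910e-01, -7.86196183e-05,  2.22525779e-01]), 'eef_rot': array([ 9.99999571e-01,  6.43989234e-06, -9.23261571e-04,  7.41438208e-05]), 'opening': 0.9967668457835455, 'contact_force': array([-0.14824349, -0.15676211,  0.37033258])}
scene {'mtx': [[408.0800816926603, 0.0, 283.1942026252941], [0.0, 408.0800816926603, 204.90532247912503], [0.0, 0.0, 1.0]], 'dist': [-0.12467048864989055, 0.0, 0.0, 0.0, 0.0], 'R': [[0.7423464161068296, 0.6700066545787058, 0.0035890546940406144], [0.555038069623687, -0.6119466662257989, -0.5634305804298718], [-0.3753059282262366, 0.4202527340962603, -0.8261556147136329]], 't': [-0.41040995091351806, -0.25368581531347434, 1.190080188835101]}
side {'mtx': [[398.2592537245196, 0.0, 285.1243686971761], [0.0, 398.2592537245196, 207.76542825173718], [0.0, 0.0, 1.0]], 'dist': [-0.0696119517550057, 0.0, 0.0, 0.0, 0.0], 'R': [[-0.9734456443015936, -0.2287094316300105, 0.009776168663293689], [-0.1616657306213029, 0.6565999721249022, -0.7367093512018552], [0.16207334491808312, -0.7187269804933274, -0.6761388602779822]], 't': [0.5441821956637648, 0.09786205342897183, 1.0063016786233576]}
wrist {'mtx': [[318.7337761737401, 0.0, 278.8759489031346], [0.0, 318.7337761737401, 208.84457943570646], [0.0, 0.0, 1.0]], 'dist': [-0.07403726872905654, 0.0, 0.0, 0.0, 0.0], 'T_tool_cam': [[0.9999997372518877, -0.0007172418841507936, 0.00010516764216232754, 0.0006970293554995344], [0.0006600489318836024, 0.9608735798520823, 0.2769865120861463, -0.0718540591910121], [-0.0002997191366220234, -0.27698636989267367, 0.9608738007991039, -0.16096405402854103], [0.0, 0.0, 0.0, 1.0]]}
```

View pics/scene0.png

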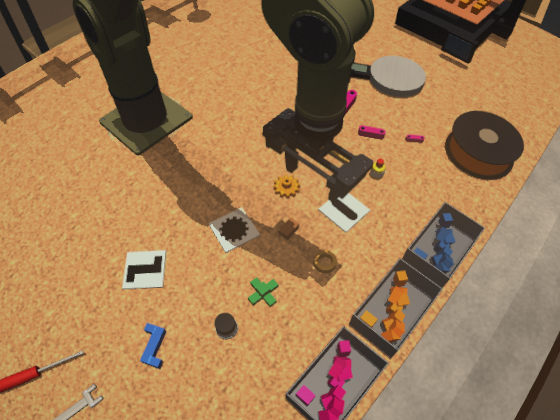

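View pics/side0.png

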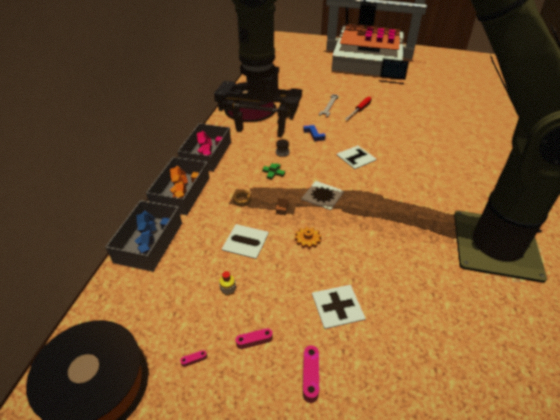

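View wrist0.

The scene view shows three magenta links: (348,100), (372,131) and (415,138). The side view shows the same three as large (311,370), middle (254,338) and small (193,357). The middle one fits the description, and I will confirm it by its measured length and a crop. Next I measure everything by colour.

```bash
cat > h.py <<'E'
import cv2,numpy as np
from scipy.spatial.transform import Rotation as Ro
from plant import r
def shot(n):
    s=r.get_state();d=r.snapshot(n)
    if n=="wrist":
        T=d["T_tool_cam"];T=np.array(T);W=np.eye(4);W[:3,:3]=Ro.from_quat(s["eef_rot"]).as_matrix();W[:3,3]=s["tool_pos"]
        C=W@T;d["Rwc"]=C[:3,:3];d["c"]=C[:3,3]
    else:
        R=np.array(d["R"]);d["Rwc"]=R.T;d["c"]=-R.T@np.array(d["t"])
    d["im"]=d["image"][:,:,::-1].copy();d["hsv"]=cv2.cvtColor(d["im"],cv2.COLOR_BGR2HSV);return d
def cast(d,px,z):
    u=cv2.undistortPoints(np.array(px,float).reshape(-1,1,2),np.array(d["mtx"]),np.array(d["dist"])).reshape(-1,2)
    v=np.c_[u,np.ones(len(u))]@d["Rwc"].T
    return d["c"]+v*((z-d["c"][2])/v[:,2])[:,None]
HS=dict(magenta=((155,120,70),(175,255,255)),blue=((100,120,50),(125,255,255)),green=((45,90,40),(85,255,255)),orange=((8,170,120),(20,255,255)),white=((0,0,140),(180,60,255)),black=((0,0,0),(180,255,60)))
def blobs(d,c,amin=60):
    m=cv2.inRange(d["hsv"],*map(np.array,HS[c]))
    cs,_=cv2.findContours(m,cv2.RETR_EXTERNAL,cv2.CHAIN_APPROX_NONE)
    return [k for k in cs if cv2.contourArea(k)>amin]
def rect(d,k,z):
    "min-area rectangle on plane z: centre, sides mm, angle of long side deg; px"
    P=cast(d,k.reshape(-1,2),z)[:,:2];(c,s,a)=cv2.minAreaRect((P*1000).astype(np.float32))
    if s[1]>s[0]: s=s[::-1];a+=90
    return np.round(c,1),np.round(s,1),round(a%180,1),k.reshape(-1,2).mean(0).round()
E
python3 - <<'E'
from h import *
for n in("scene","side","wrist"):
    d=shot(n)
    for c,z in(("magenta",.02),("blue",.02),("green",.012),("white",.004)):
        for k in blobs(d,c):
            q=rect(d,k,z)
            if max(q[1])<260 and 200<q[0][0]<950: print(n,c,*q)
d=shot("side");cv2.imwrite("pics/crop1.png",cv2.resize(d["im"][210:410,160:360],None,fx=3,fy=3,interpolation=2))
E
```

```text
scene magenta [ 840.7 -257.3] [30.4 24.2] 0.1 [305. 395.]
scene magenta [ 870.9 -192.7] [162.6  46.3] 112.3 [337. 382.]
scene magenta [531.1 396.1] [71.2 28.9] 33.1 [372. 130.]
scene magenta [415.2 456.4] [97.5 30.7] 126.6 [349.  99.]
scene blue [ 551.6 -393.9] [86.1 39.4] 134.1 [152. 345.]
scene green [ 655.6 -158.7] [25.1 17.8] 170.7 [269. 298.]
scene green [ 620.7 -153.4] [69.9 44.1] 81.8 [261. 289.]
scene white [ 532.2 -581.4] [98.4 35.6] 82.8 [ 81. 403.]
scene white [ 897.7 -179.1] [98.1 37.7] 112.6 [352. 383.]
scene white [ 851.4 -200.2] [152.9  67. ] 90.6 [319. 380.]
scene white [ 394.6 -298.3] [92.5 92.1] 46.4 [144. 269.]
scene white [ 463.3 -126.1] [88.  26.7] 178.0 [222. 239.]
scene white [631.7 137.1] [92.4 91.9] 85.5 [345. 211.]
scene white [435.3 692.6] [180.  177.2] 119.7 [398.  73.]
side magenta [631.9 468.5] [47.6 16.2] 35.8 [193. 357.]
side magenta [406.2 441.3] [102.6  27.8] 100.0 [311. 372.]
side magenta [530.4 397.5] [72.7 22.9] 29.6 [254. 337.]
side magenta [ 890.7 -237.3] [154.6  44.9] 116.8 [204. 143.]
side blue [886.2 177.6] [146.5  41.9] 117.0 [144. 230.]
sid
[... 192 characters left out ...]
9.3 89.2] 175.4 [245. 241.]
side white [ 394.1 -300.3] [88.7 88.7] 136.0 [355. 157.]
wrist magenta [ 856.8 -150.9] [29.6 13.7] 142.0 [453. 294.]
wrist blue [852.3 143.7] [23. 18.] 88.8 [486.  53.]
wrist blue [890.3 172.1] [94.7 62.2] 133.3 [519.  29.]
wrist green [ 634.6 -142.7] [68.9 53.5] 179.8 [287. 290.]
wrist white [ 436.7 -283.7] [48.9 45.8] 168.9 [151. 367.]
wrist white [470.8 -84.3] [92.8 91. ] 73.5 [157. 233.]
wrist white [873.  -39.4] [82.2 50.8] 92.6 [465. 218.]
wrist white [884.4  37.7] [96.  71.2] 90.0 [495. 139.]
wrist white [899.3 137.1] [100.8  26.4] 179.9 [505.  69.]
wrist white [632.5 138.2] [93.1 93. ] 85.8 [285.  55.]
wrist white [859.  176.8] [53.3 19.8] 90.1 [483.  26.]
```

View pics/crop1.png

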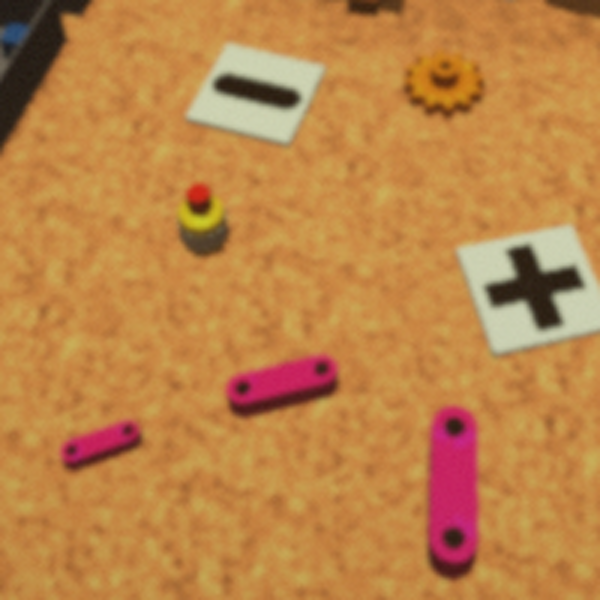

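View pics/wrist0.png

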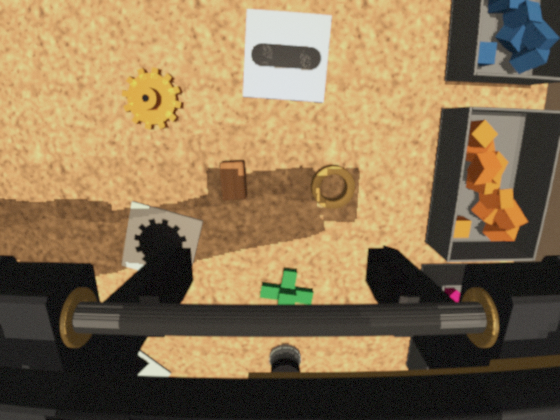

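Middle link confirmed. The measured lengths are 103 (side crop, lower right), about 73 (centre) and 48 mm (left), so the 76 mm one is at world (0.530, 0.397), and the glue stands at side (227,282). The wrist view shows the gear (152,98), gear card (160,240), link card (285,55), cross (287,290) and grease jar (286,355). I measure these now, then reposition.

```bash
cat >> h.py <<'E'
def meas(d,k,z):
    "area centroid mm, area, PCA angle, minrect angle on plane z"
    P=(cast(d,k.reshape(-1,2),z)[:,:2]*1000).astype(np.float32);m=cv2.moments(P.reshape(-1,1,2))
    pca=np.degrees(.5*np.arctan2(2*m["mu11"],m["mu20"]-m["mu02"]))%180
    return np.round([m["m10"]/m["m00"],m["m01"]/m["m00"]],1),round(m["m00"]),round(pca,1),rect(d,k,z)
def cards(d):
    for k in blobs(d,"white",1500):
        q=rect(d,k,.004)
        if q[1].min()<80 or q[1].max()>100: continue
        f=np.zeros(d["hsv"].shape[:2],np.uint8);cv2.drawContours(f,[k],-1,255,-1);f=cv2.erode(f,np.ones((5,5)))
        v=cv2.cvtColor(d["im"],cv2.COLOR_BGR2GRAY);t,_=cv2.threshold(v[f>0],0,255,cv2.THRESH_OTSU)
        b=((v<t)&(f>0)).astype(np.uint8)
        cs,_=cv2.findContours(b,cv2.RETR_EXTERNAL,cv2.CHAIN_APPROX_NONE)
        print("card",q,"outline",*meas(d,max(cs,key=cv2.contourArea),.004) if cs else "")
def parts(d,sel=("magenta","blue","green","orange")):
    Z=dict(magenta=.02,blue=.02,green=.012,orange=.012)
    for c in sel:
        for k in blobs(d,c,300):
            q=meas(d,k,Z[c])
            if max(q[3][1])<130 and q[0][0]<800:
                P=cast(d,k.reshape(-1,2),Z[c])[:,:2]*1000;e=cv2.minEnclosingCircle(P.astype(np.float32))
                print(c,*q,"circ",np.round(e[0],1),round(e[1],1))
E
python3 - <<'E'
from h import *
for n in("wrist","side"):
    d=shot(n);print(n);cards(d);parts(d)
    for c,lo,hi in(("yellow",(23,120,100),(33,255,255)),):
        k=max(cv2.findContours(cv2.inRange(d["hsv"],lo,hi),0,1)[0],key=cv2.contourArea);print(c,rect(d,k,.03))
d=shot("side"); print("grease lid",cast(d,[(283,144)],.042),"glue",cast(d,[(227,283)],.03))
E
```

```text
wrist
card (array([470.4, -84.3]), array([92.7, 91. ]), 73.2, array([156., 232.])) outline [469.5 -66.6] 1302 18.2 (array([471.8, -82.7]), array([83.6, 81.1]), 163.5, array([155., 230.]))
card (array([632.6, 138.2]), array([93.1, 93. ]), 175.9, array([285.,  55.])) outline [632.5 138.3] 1595 175.9 (array([632.5, 138.2]), array([76. , 23.8]), 176.1, array([285.,  56.]))
green [ 635.4 -148. ] 1940 168.0 (array([ 634.3, -142.9]), array([67.8, 53.5]), 179.9, array([286., 290.])) circ [ 635.7 -151.5] 35.6
yellow (array([503.4, 110.4]), array([6.5, 6.2]), 130.5, array([163.,  81.]))
side
magenta [405.8 441.2] 2551 100.0 (array([406.2, 441.4]), array([102.5,  28. ]), 100.0, array([311., 372.])) circ [405.4 441.2] 51.3
magenta [530.7 397.6] 1377 29.4 (array([530.7, 397.6]), array([72.2, 22.7]), 29.6, array([254., 337.])) circ [530.7 397.5] 36.1
orange [486.4 498.1] 1491 174.5 (array([482.7, 499.1]), array([101.9,  78.4]), 179.8, array([263., 393.])) circ [482.1 509.6] 56.1
yellow (array([625.5, 287.1]), array([28.9, 27.1]), 19.9, array([227., 282.]))
grease lid [[ 0.6266125  -0.25634082  0.042     ]] glue [[0.62293638 0.29146833 0.03      ]]
```

```bash
python3 -m pendant '[[[0,0,0],[-0.05,-0.01,0.0],1],[[0,0,0],[-0.09,-0.02,0.0],1],[[0,0,0],[-0.13,-0.02,0],1],[[0,0,0],[-0.13,-0.02,0],1],[[0,0,0],[-0.13,-0.02,0],1],[[0,0,0],[-0.13,-0.02,0],1]]' 20; python3 - <<'E'
from h import *
d=shot("wrist");cards(d);parts(d)
cv2.imwrite("pics/w1.png",d["im"])
g=d["hsv"][60:150,230:330];print(d["hsv"][105,270:300:6].tolist())
E
```

```text
clock: 1.1
tool_pos: [0.4968, 0.0201, 0.2237]
eef_rot: [1.0, -0.0, 0.001, -0.0]
contact_force: [0.5, 0.6, -0.8]
opening: 1.001
card (array([470.7, -84.9]), array([92.5, 92. ]), 163.5, array([258., 257.])) outline [470.6 -83.9] 2889 119.1 (array([470.3, -84.5]), array([67. , 66.2]), 90.2, array([258., 257.]))
card (array([632.1, 138.1]), array([93. , 92.8]), 175.9, array([396.,  76.])) outline [632.5 138.2] 1563 175.9 (array([632.4, 138.1]), array([76.5, 23.2]), 176.1, array([397.,  77.]))
[[24, 137, 212], [24, 136, 212], [25, 134, 212], [23, 137, 211], [16, 132, 190]]
```

View pics/w1.png

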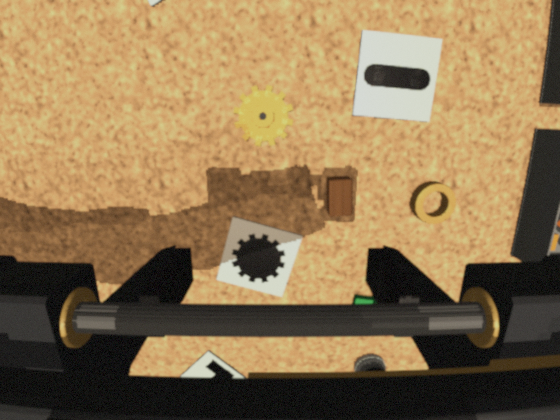

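Gear at (263,116) with its hub dot; gear card outline at (258,257) gives (0.4705, -0.0845). I measure the gear with a matching hue.

```bash
sed -i 's/orange=((8,170,120),(20,255,255))/orange=((21,100,120),(30,255,255))/' h.py; python3 - <<'E'
from h import *
d=shot("wrist")
print("hubdot",cast(d,[(263,116)],.028));parts(d,["orange"]);print(r.get_state()["tool_pos"])
print("block",cast(d,[(340,197)],.02),"ring",cast(d,[(435,203)],.005))
E
```

```text
hubdot [[0.48104629 0.09365073 0.028     ]]
orange [480.9  94.1] 2922 94.3 (array([479.8,  93.6]), array([67. , 66.5]), 90.5, array([263., 113.])) circ [483.8  96.7] 37.4
[0.49670172 0.02004464 0.22344787]
block [[0.570335   0.00134755 0.02      ]] ring [[ 0.69446442 -0.01012894  0.005     ]]
```

```bash
python3 -m pendant '[[[0,0,0],[-0.0155,-0.04,0.04],0.6],[[0,0,0],[-0.0155,-0.074,0.08],0.6],[[0,0,0],[-0.0155,-0.074,0.12],0.6],[[0,0,0],[-0.0155,-0.074,0.15],0.6],[[0,0,0],[-0.0155,-0.074,0.175],0.6],[[0,0,0],[-0.0155,-0.074,0.19],0.6],[[0,0,0],[-0.0155,-0.074,0.199],0.6],[[0,0,0],[-0.0155,-0.074,0.199],0.6],[[0,0,0],[-0.0155,-0.074,0.199],0.6]]' 20; python3 -m pendant '[[[0,0,0],[0,0,0],0],[[0,0,0],[0,0,0],0],[[0,0,0],[0,0,0],0],[[0,0,0],[0,0,0],0],[[0,0,0],[0,0,0],0],[[0,0,0],[0,0,-0.02],0],[[0,0,0],[0,0,-0.05],0],[[0,0,0],[0,0,-0.05],0],[[0,0,0],[0,0,-0.05],0]]' 20
```

```text
clock: 2.1
tool_pos: [0.4803, 0.0941, 0.0246]
eef_rot: [1.0, -0.0, 0.001, -0.0]
contact_force: [-0.2, 0.5, -0.3]
opening: 0.6
clock: 3.0
tool_pos: [0.4799, 0.0941, 0.0747]
eef_rot: [1.0, -0.0, 0.001, -0.0]
contact_force: [0.1, -0.1, -0.4]
opening: 0.003
```

Opening is 0, so nothing is held. I look again.

```bash
python3 -m pendant '[[[0,0,0],[0,0,-0.05],0.6],[[0,0,0],[0,0.05,-0.10],0.6],[[0,0,0],[0,0.07,-0.15],0.6],[[0,0,0],[0,0.07,-0.15],0.6],[[0,0,0],[0,0.07,-0.15],0.6]]'; python3 - <<'E'
from h import *
d=shot("wrist");parts(d,["orange"]);cv2.imwrite("pics/w2.png",d["im"])
s=shot("side");cv2.imwrite("pics/s2.png",cv2.resize(s["im"][200:280,250:350],None,fx=4,fy=4))
E
```

```text
clock: 3.5
tool_pos: [0.4809, 0.0219, 0.226]
eef_rot: [1.0, -0.002, 0.002, 0.0]
contact_force: [0.5, -0.2, 0.3]
opening: 0.433
orange [480.1  94.4] 2943 13.2 (array([477.1,  94.5]), array([73.7, 65.3]), 4.3, array([277., 114.])) circ [479.1 100. ] 39.3
```

View pics/w2.png

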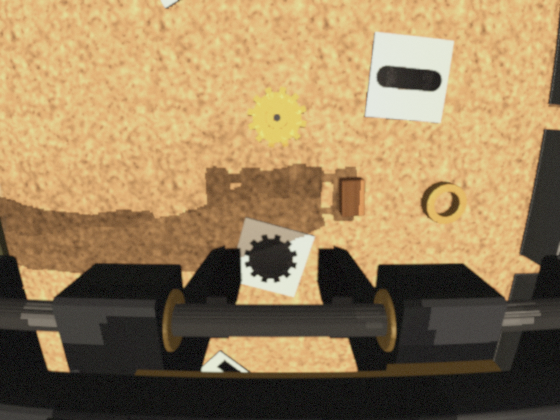

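View pics/s2.png

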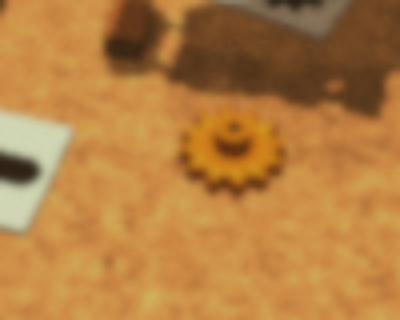

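The gear is unmoved at (277,117), centre (0.480, 0.094). Most likely the lift started before the fingers closed, so I retry slightly lower and check the grip before lifting.

```bash
python3 -m pendant '[[[0,0,0],[0,-0.04,0.04],0.5],[[0,0,0],[0,-0.072,0.08],0.5],[[0,0,0],[0,-0.072,0.12],0.5],[[0,0,0],[0,-0.072,0.15],0.5],[[0,0,0],[0,-0.072,0.175],0.5],[[0,0,0],[0,-0.072,0.19],0.5],[[0,0,0],[0,-0.072,0.2025],0.5],[[0,0,0],[0,-0.072,0.2025],0.5],[[0,0,0],[0,-0.072,0.2025],0.5]]' 25; python3 -m pendant '[[[0,0,0],[0,0,0],0],[[0,0,0],[0,0,0],0],[[0,0,0],[0,0,0],0],[[0,0,0],[0,0,0],0],[[0,0,0],[0,0,0],0],[[0,0,0],[0,0,0],0],[[0,0,0],[0,0,0],0]]' 25
```

```text
clock: 4.5
tool_pos: [0.479, 0.0963, 0.0214]
eef_rot: [1.0, 0.0, -0.001, 0.0]
contact_force: [-0.4, -0.3, -0.3]
opening: 0.504
clock: 5.2
tool_pos: [0.4796, 0.096, 0.0219]
eef_rot: [1.0, 0.0, 0.0, -0.0]
contact_force: [-0.4, 0.0, -0.3]
opening: 0.004
```

The fingers shut without contact again. I view it from the side, with the hand in place.

```bash
python3 - <<'E'
from h import *
s=shot("side");c=shot("scene")
a=cv2.resize(s["im"][140:290,220:420],(600,450),interpolation=2);b=cv2.resize(c["im"][110:260,210:360],(450,450),interpolation=2)
cv2.imwrite("pics/s3.png",cv2.resize(np.hstack([a,b]),(798,342)))
print("side gear dot",cast(s,[(250+233/4,200+127/4)],.028))
E
```

```text
side gear dot [[0.4781338 0.091762  0.028    ]]
```

View pics/s3.png

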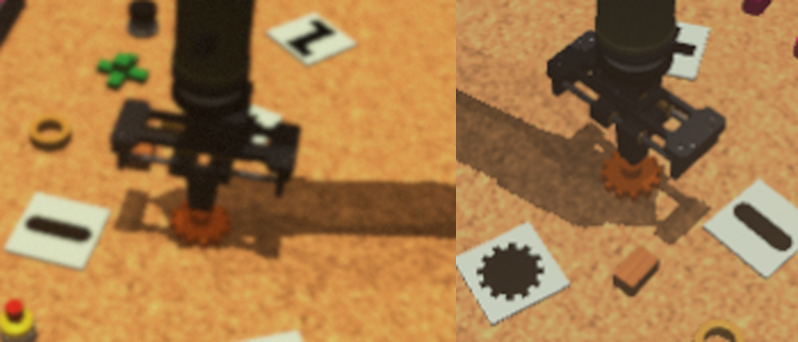

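```bash
python3 - <<'E'
from h import *
s=shot("side");c=shot("scene")
for z in(.014,.02,.028,.035,.045): print(z,cast(s,[(307.7,233)],z)[0][:2].round(4),cast(c,[(287,180)],z)[0][:2].round(4))
for n,d in(("side",s),("scene",c)):
    cv=d["Rwc"].T@(np.array([.4796,.096,.0139])-d["c"]);print(n,"expected tip px",d["mtx"][0][0]*cv[0]/cv[2]+d["mtx"][0][2],d["mtx"][1][1]*cv[1]/cv[2]+d["mtx"][1][2])
E
python3 -m pendant '[[[0,0,0],[0,0,0.002],0],[[0,0,0],[0,0,0.004],0],[[0,0,0],[0,0,0.004],0]]'
```

```text
0.014 [0.4805 0.083 ] [0.4715 0.1046]
0.02 [0.4797 0.0887] [0.4746 0.1011]
0.028 [0.4787 0.0964] [0.4787 0.0964]
0.035 [0.4777 0.103 ] [0.4822 0.0923]
0.045 [0.4764 0.1126] [0.4873 0.0864]
side expected tip px 307.1028715036342 236.72314276470564
scene expected tip px 287.118076749152 183.6682585016528
clock: 5.7
tool_pos: [0.4793, 0.096, 0.0175]
eef_rot: [1.0, 0.0, -0.0, 0.0]
contact_force: [-0.4, -0.2, -0.3]
opening: 0.004
```

Both views put the visible fingertip at z≈0.028, about 14 mm higher than expected and level with the hub top. I probe downward gently to find the true contact height.

```bash
python3 -m pendant '[[[0,0,0],[0,0,0.002],0],[[0,0,0],[0,0,0.003],0],[[0,0,0],[0,0,0.003],0]]';python3 -m pendant '[[[0,0,0],[0,0,0.002],0],[[0,0,0],[0,0,0.003],0],[[0,0,0],[0,0,0.003],0]]'
python3 - <<'E'
from h import *
s=shot("side");c=shot("scene")
a=cv2.resize(s["im"][200:260,265:345],(400,300),interpolation=2);b=cv2.resize(c["im"][150:210,245:325],(400,300),interpolation=2)
cv2.imwrite("pics/s4.png",np.clip(np.hstack([a,b]).astype(float)*2,0,255).astype(np.uint8))
print(r.get_state())
E
```

```text
clock: 6.0
tool_pos: [0.4794, 0.096, 0.0146]
eef_rot: [1.0, 0.0, -0.0, 0.0]
contact_force: [0.2, 0.2, -0.2]
opening: 0.003
clock: 6.3
tool_pos: [0.4797, 0.096, 0.013]
eef_rot: [1.0, 0.0, 0.001, -0.0]
contact_force: [-1.3, -0.0, 14.6]
opening: 0.003
{'clock': 6.4, 'q': array([-0.26171566,  0.90026297, -0.04980649,  2.10848983,  0.28968725,
        0.13800406, -0.57969255]), 'qd': array([ 0.00054615, -0.00109061, -0.0014858 , -0.00098009,  0.00027967,
       -0.00121759, -0.00017772]), 'joint_torque': array([ 1.51986172e-01, -4.22418952e+01,  8.87944400e-01, -3.12155597e+00,
        3.60816345e-02, -5.23584131e-01,  2.19431218e-03]), 'tool_pos': array([0.47967757, 0.09603893, 0.01301692]), 'eef_rot': array([ 9.99999832e-01,  1.37079890e-05,  5.78460868e-04, -2.30338375e-05]), 'contact_force': array([-1.83165974, -0.70715686, 14.43928659]), 'moment': array([ 0.01693839,  0.40778369, -0.07515095]), 'opening': 0.008768568722572917}
```

View pics/s4.png

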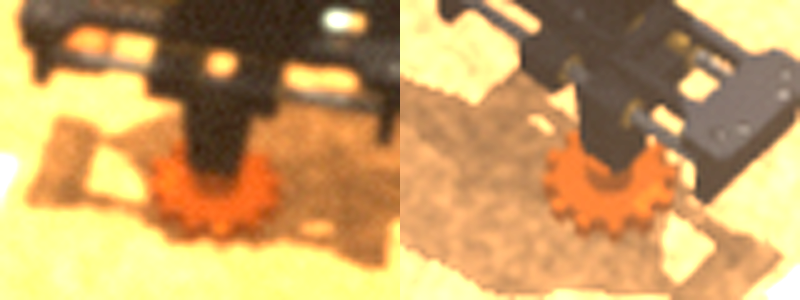

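The force rises to 14 N at a TCP reading of 0.013, with the fingertips on the hub top (28 mm). The tips therefore sit about 14 mm above the reading, not 8 mm below it. I rely on this contact measurement: rise, open, go down to about 0.003 and close.

```bash
python3 -m pendant '[[[0,0,0],[0,0,-0.015],0.5],[[0,0,0],[0,0,-0.015],0.5],[[0,0,0],[0,0,-0.015],0.5],[[0,0,0],[0,0,-0.015],0.5],[[0,0,0],[0,0,-0.015],0.5],[[0,0,0],[0,0,-0.015],0.5],[[0,0,0],[0,0,0.0],0.5],[[0,0,0],[0,0,0.005],0.5],[[0,0,0],[0,0,0.008],0.5],[[0,0,0],[0,0,0.008],0.5]]' 25; python3 -m pendant '[[[0,0,0],[0,0,0],0],[[0,0,0],[0,0,0],0],[[0,0,0],[0,0,0],0],[[0,0,0],[0,0,0],0],[[0,0,0],[0,0,0],0],[[0,0,0],[0,0,0],0]]' 25
```

```text
clock: 7.4
tool_pos: [0.4792, 0.096, 0.0035]
eef_rot: [1.0, 0.0, -0.0, 0.0]
contact_force: [0.1, -0.4, 0.1]
opening: 0.497
clock: 8.0
tool_pos: [0.4797, 0.096, 0.0041]
eef_rot: [1.0, -0.0, 0.0, -0.0]
contact_force: [0.6, -0.1, 4.7]
opening: 0.262
```

Gripped: opening 0.262 = 23 mm, the hub. Now I carry it to the gear card.

```bash
python3 -m pendant '[[[0,0,0],[0,0,-0.02],0],[[0,0,0],[0,0,-0.05],0],[[0,0,0],[-0.003,0.045,-0.06],0],[[0,0,0],[-0.006,0.09,-0.06],0],[[0,0,0],[-0.009,0.135,-0.06],0],[[0,0,0],[-0.009,0.165,-0.06],0],[[0,0,0],[-0.009,0.1785,-0.06],0],[[0,0,0],[-0.009,0.1785,-0.04],0],[[0,0,0],[-0.009,0.1785,-0.02],0],[[0,0,0],[-0.009,0.1785,-0.015],0]]' 25; python3 -m pendant '[[[0,0,0],[0,0,0],0],[[0,0,0],[0,0,0.005],0],[[0,0,0],[0,0,0.01],0],[[0,0,0],[0,0,0.011],0],[[0,0,0],[0,0,0.011],0],[[0,0,0],[0,0,0.011],0]]'
```

```text
clock: 9.0
tool_pos: [0.4695, -0.0825, 0.0174]
eef_rot: [1.0, -0.0, -0.001, -0.0]
contact_force: [-0.1, 0.8, 0.2]
opening: 0.258
clock: 9.6
tool_pos: [0.4708, -0.0823, 0.0081]
eef_rot: [1.0, 0.0, 0.0, -0.0]
contact_force: [-0.4, 0.6, 2.9]
opening: 0.259
```

```bash
python3 -m pendant '[[[0,0,0],[0,0,0],0.5],[[0,0,0],[0,0,0],0.5],[[0,0,0],[0,0,0],0.5],[[0,0,0],[0,0,0],0.5],[[0,0,0],[0,0,-0.03],0.5],[[0,0,0],[0,0,-0.08],0.5],[[0,0,0],[0.03,0.03,-0.12],0.5],[[0,0,0],[0.06,0.06,-0.16],0.5],[[0,0,0],[0.09,0.09,-0.2],0.5],[[0,0,0],[0.11,0.11,-0.2],0.5]]';python3 -m pendant '[[[0,0,0],[0.03,0.03,0],0.5],[[0,0,0],[0.03,0.03,0],0.5],[[0,0,0],[0.03,0.03,0],0.5]]'; python3 - <<'E'
from h import *
d=shot("wrist");cards(d);parts(d,["green","orange","blue"]);cv2.imwrite("pics/w5.png",d["im"]);print(d["c"])
E
```

```text
clock: 10.6
tool_pos: [0.5818, -0.193, 0.2116]
eef_rot: [1.0, 0.0, 0.002, -0.0]
contact_force: [1.3, -0.1, 0.1]
opening: 0.499
clock: 10.9
tool_pos: [0.6098, -0.2228, 0.2069]
eef_rot: [1.0, -0.001, -0.001, -0.0]
contact_force: [-0.1, 0.8, 0.2]
opening: 0.5
card (array([ 396.2, -298.1]), array([92.8, 91.8]), 45.7, array([109., 233.])) outline [ 372.7 -278.1] 1231 47.8 (array([ 377.3, -277. ]), array([79. , 27.4]), 46.3, array([ 90., 223.]))
card (array([471.4, -85. ]), array([93.2, 93. ]), 163.6, array([150.,  55.])) outline [472.8 -85.6] 160 63.3 (array([472., -85.]), array([25. , 14.9]), 63.2, array([150.,  56.]))
green [ 634.4 -154.2] 1978 78.4 (array([ 634.3, -154.2]), array([59.5, 59. ]), 36.8, array([301., 120.])) circ [ 634.3 -154.2] 35.0
orange [482.5 -89.2] 1074 63.4 (array([480.4, -88.7]), array([63.2, 43.3]), 62.4, array([153.,  58.])) circ [475.4 -86.1] 31.7
[ 0.61084162 -0.15105311  0.36789962]
```

View pics/w5.png

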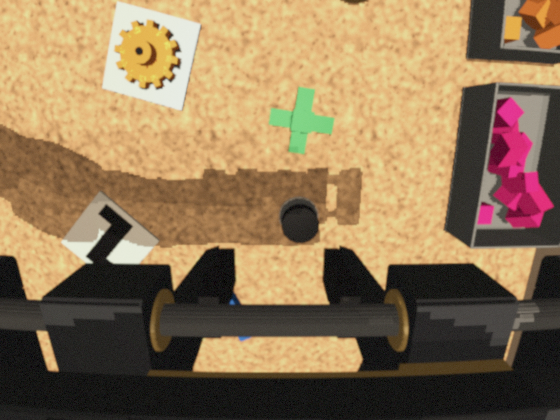

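The gear lies on its card at (147,54). The cross is at (301,120) = (0.634, -0.154), turned -8°; the grease jar at (298,220) stands clear. I grip the cross boss with a turn of 0.14.

```bash
python3 -m pendant '[[[0,0,0.07],[0.012,-0.035,0.04],0.5],[[0,0,0.143],[0.0245,-0.0686,0.08],0.5],[[0,0,0.143],[0.0245,-0.0686,0.12],0.5],[[0,0,0.143],[0.0245,-0.0686,0.15],0.5],[[0,0,0.143],[0.0245,-0.0686,0.175],0.5],[[0,0,0.143],[0.0245,-0.0686,0.19],0.5],[[0,0,0.143],[0.0245,-0.0686,0.2],0.5],[[0,0,0.143],[0.0245,-0.0686,0.203],0.5],[[0,0,0.143],[0.0245,-0.0686,0.203],0.5]]' 25; python3 -m pendant '[[[0,0,0],[0,0,0],0],[[0,0,0],[0,0,0],0],[[0,0,0],[0,0,0],0],[[0,0,0],[0,0,0],0],[[0,0,0],[0,0,0],0],[[0,0,0],[0,0,0],0]]' 25;python3 -c "
from h import *
s=r.get_state();print(s['q'],Ro.from_quat(s['eef_rot']).as_matrix()[:2,0])"
```

```text
clock: 11.85
tool_pos: [0.6353, -0.1537, 0.0054]
eef_rot: [0.997, -0.071, 0.0, -0.0]
contact_force: [0.1, 0.4, -0.5]
opening: 0.504
clock: 12.45
tool_pos: [0.6354, -0.1541, 0.0056]
eef_rot: [0.997, -0.071, 0.0, 0.0]
contact_force: [-1.8, -0.7, 6.7]
opening: 0.244
[ 0.28950246  1.01940669 -0.23140717  1.59273454  0.36961312  0.572007
 -0.29116328] [ 0.98977537 -0.14263207]
```

```bash
python3 -m pendant '[[[0,0,0],[0,0,-0.03],0],[[0,0,0],[0,0,-0.07],0],[[0,0,-0.05],[-0.03,-0.03,-0.1],0],[[0,0,-0.1],[-0.06,-0.065,-0.13],0],[[0,0,-0.143],[-0.09,-0.1,-0.16],0],[[0,0,-0.143],[-0.12,-0.13,-0.19],0],[[0,0,-0.143],[-0.15,-0.163,-0.2],0],[[0,0,-0.143],[-0.18,-0.196,-0.2],0],[[0,0,-0.143],[-0.21,-0.23,-0.2],0],[[0,0,-0.143],[-0.24,-0.262,-0.2],0]]' 25; python3 -m pendant '[[[0,0,0],[-0.03,-0.04,0],0],[[0,0,0],[-0.035,-0.05,0],0],[[0,0,0],[-0.035,-0.05,0],0],[[0,0,0],[-0.035,-0.05,0],0]]' 25;python3 - <<'E'
from h import *
d=shot("wrist");cards(d);parts(d,["green","magenta"]);cv2.imwrite("pics/w6.png",d["im"])
s=r.get_state();print(s["tool_pos"],Ro.from_quat(s['eef_rot']).as_matrix()[:2,0],s["opening"])
E
```

```text
clock: 13.45
tool_pos: [0.4335, 0.1416, 0.2052]
eef_rot: [1.0, 0.0, 0.0, -0.0]
contact_force: [1.1, 1.0, 0.4]
opening: 0.244
clock: 13.85
tool_pos: [0.4006, 0.1885, 0.2047]
eef_rot: [1.0, -0.001, 0.0, 0.0]
contact_force: [0.4, 0.8, -0.6]
opening: 0.242
card (array([631.8, 138.5]), array([93.5, 93. ]), 175.8, array([466., 221.])) outline [632.5 138.2] 1498 175.9 (array([632.6, 138.2]), array([75.8, 22.6]), 175.5, array([466., 222.]))
card (array([378. , 275.5]), array([93.1, 93. ]), 27.3, array([258., 101.])) outline [377.7 275.6] 2242 119.4 (array([377.8, 275.5]), array([62.3, 62.1]), 72.6, array([257., 102.]))
[0.40089871 0.18793837 0.20468447] [ 0.99999522 -0.00305931] 0.24635050731416608
```

View pics/w6.png

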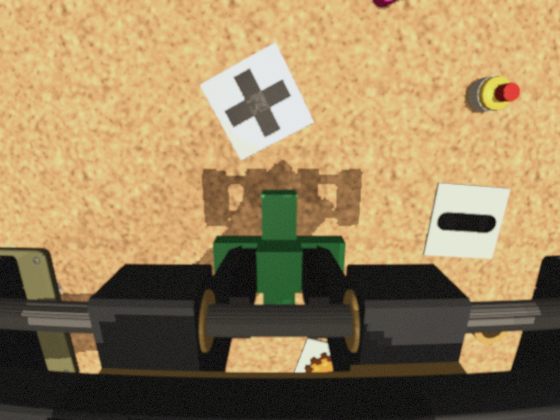

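Cross held straight; its card at (258,101) = (0.378, 0.2755), turned 27.5°. The glue is at (495,95).

```bash
python3 -m pendant '[[[0,0,-0.13],[-0.01,-0.04,0.03],0],[[0,0,-0.26],[-0.023,-0.08,0.06],0],[[0,0,-0.39],[-0.023,-0.0876,0.1],0],[[0,0,-0.48],[-0.023,-0.0876,0.14],0],[[0,0,-0.48],[-0.023,-0.0876,0.165],0],[[0,0,-0.48],[-0.023,-0.0876,0.18],0],[[0,0,-0.48],[-0.023,-0.0876,0.188],0],[[0,0,-0.48],[-0.023,-0.0876,0.192],0],[[0,0,-0.48],[-0.023,-0.0876,0.195],0],[[0,0,-0.48],[-0.023,-0.0876,0.195],0]]' 25;python3 -c "
from h import *
s=r.get_state();print(s['contact_force'],Ro.from_quat(s['eef_rot']).as_matrix()[:2,0])"
```

```text
clock: 14.9
tool_pos: [0.3774, 0.2772, 0.0102]
eef_rot: [0.971, 0.237, 0.0, -0.0]
contact_force: [-0.4, 0.6, 0.2]
opening: 0.245
[-0.40170112  0.55277694  0.22634895] [0.88734902 0.46109732]
```

```bash
python3 -m pendant '[[[0,0,0],[0,0,0.001],0],[[0,0,0],[0,0,0.001],0.5],[[0,0,0],[0,0,0.001],0.5],[[0,0,0],[0,0,0.001],0.5],[[0,0,0],[0,0,0.001],0.5],[[0,0,0],[0,0,-0.03],0.5],[[0,0,0],[0,0,-0.08],0.5],[[0,0,0.13],[0.04,0.01,-0.12],0.5],[[0,0,0.26],[0.08,0.015,-0.16],0.5],[[0,0,0.39],[0.12,0.02,-0.2],0.5]]';python3 -m pendant '[[[0,0,0.09],[0.037,0.01,0],0.6],[[0,0,0.09],[0.037,0.01,0],0.6],[[0,0,0.09],[0.037,0.01,0],0.6]]';python3 - <<'E'
from h import *
d=shot("wrist");cards(d);parts(d,["green","magenta"]);cv2.imwrite("pics/w7.png",d["im"])
s=r.get_state();print(s["tool_pos"],Ro.from_quat(s['eef_rot']).as_matrix()[:2,0],s["opening"],s["q"])
E
```

```text
clock: 15.9
tool_pos: [0.4793, 0.3093, 0.1971]
eef_rot: [0.999, 0.042, -0.0, -0.0]
contact_force: [1.2, 1.3, 0.5]
opening: 0.5
clock: 16.2
tool_pos: [0.5161, 0.3022, 0.1944]
eef_rot: [1.0, -0.0, -0.001, 0.001]
contact_force: [-0.4, 0.0, 0.1]
opening: 0.599
card (array([378., 276.]), array([93.1, 92.2]), 27.2, array([160., 204.])) outline [376.4 274.9] 2611 31.5 (array([377. , 275.5]), array([65.4, 65.2]), 162.0, array([158., 206.]))
green [378.7 276.8] 2230 40.2 (array([378.7, 277.2]), array([61.8, 60.6]), 162.9, array([157., 206.])) circ [378.9 276.8] 36.7
magenta [535.4 399.3] 1246 30.8 (array([532.6, 397.9]), array([74.1, 21.6]), 29.8, array([291.,  95.])) circ [532.5 398. ] 37.1
magenta [632.9 463.8] 682 36.8 (array([632.6, 463.5]), array([54. , 14.8]), 36.2, array([398.,  24.])) circ [632.9 463.1] 27.0
magenta [408.6 440.1] 2882 102.0 (array([408.4, 441.6]), array([96.7, 34.7]), 100.2, array([167.,  44.])) circ [404.2 441.1] 49.5
[0.51476976 0.30270428 0.19426008] [0.99999665 0.001146  ] 0.5983464847815668 [-0.41716638  0.70002425 -0.3350381   1.67630768  0.2938202   0.81778679
 -0.88085227]
```

View pics/w7.png

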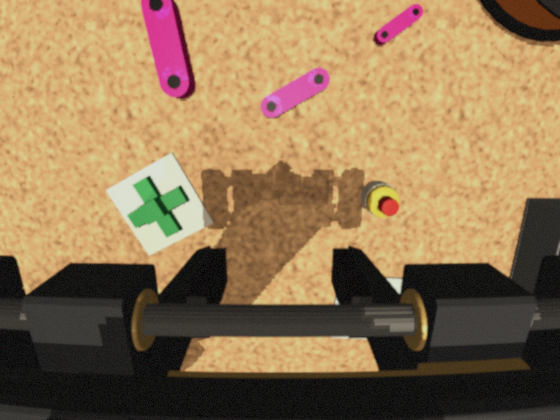

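The cross sits on its outline at (158,205), with an angle error under 1°. The middle link is at (295,93) = (0.532, 0.398), 29.8°, with the large one (167,44) and the small one (398,24) either side. I turn across it and grip.

```bash
python3 -m pendant '[[[0,0,0.14],[0.0165,-0.04,0.0],0.6],[[0,0,0.28],[0.0165,-0.08,0.02],0.6],[[0,0,0.42],[0.0165,-0.0955,0.04],0.6],[[0,0,0.56],[0.0165,-0.0955,0.06],0.6],[[0,0,0.7],[0.0165,-0.0955,0.08],0.6],[[0,0,0.84],[0.0165,-0.0955,0.1],0.6],[[0,0,0.96],[0.0165,-0.0955,0.12],0.6],[[0,0,1.05],[0.0165,-0.0955,0.14],0.6],[[0,0,1.05],[0.0165,-0.0955,0.16],0.6],[[0,0,1.05],[0.0165,-0.0955,0.17],0.6]]' 25;python3 -m pendant '[[[0,0,0],[0,0,0.01],0.6],[[0,0,0],[0,0,0.02],0.6],[[0,0,0],[0,0,0.027],0.6],[[0,0,0],[0,0,0.03],0.6],[[0,0,0],[0,0,0.03],0.6]]';python3 -m pendant '[[[0,0,0],[0,0,0],0],[[0,0,0],[0,0,0],0],[[0,0,0],[0,0,0],0],[[0,0,0],[0,0,0],0],[[0,0,0],[0,0,0],0],[[0,0,0],[0,0,0],0],[[0,0,0],[0,0,0],0]]';python3 -c "
from h import *
s=r.get_state();print(s['contact_force'],Ro.from_quat(s['eef_rot']).as_matrix()[:2,0],s['q'])"
```

```text
clock: 17.25
tool_pos: [0.5293, 0.3982, 0.0227]
eef_rot: [0.866, -0.5, -0.001, 0.002]
contact_force: [-0.3, 0.9, -0.3]
opening: 0.605
clock: 17.75
tool_pos: [0.5327, 0.3986, -0.0051]
eef_rot: [0.865, -0.501, -0.0, 0.0]
contact_force: [-0.2, -0.8, 0.5]
opening: 0.603
clock: 18.45
tool_pos: [0.5329, 0.3988, -0.0047]
eef_rot: [0.865, -0.501, 0.0, -0.0]
contact_force: [-0.8, -0.2, 2.0]
opening: 0.244
[-0.77299765 -0.16647556  2.00550673] [ 0.49759043 -0.86741211] [-0.70480013  1.03966328 -0.01328069  1.55894077  0.02231475  0.54271268
 -1.78060923]
```

Gripped at 21.5 mm, jaws across. I lift well above the glue and carry it to the link card.

```bash
python3 -m pendant '[[[0,0,0],[0,0,-0.03],0],[[0,0,0],[0,0,-0.08],0],[[0,0,0],[0,0,-0.13],0],[[0,0,0.1],[0.03,0.005,-0.16],0],[[0,0,0.2],[0.075,0.012,-0.16],0],[[0,0,0.3],[0.12,0.019,-0.16],0],[[0,0,0.4],[0.165,0.026,-0.16],0],[[0,0,0.5],[0.21,0.033,-0.16],0],[[0,0,0.592],[0.25,0.04,-0.16],0],[[0,0,0.592],[0.2755,0.0432,-0.15],0]]';python3 -m pendant '[[[0,0,0],[0,0,0.0],0],[[0,0,0],[0,0,0.04],0],[[0,0,0],[0,0,0.08],0],[[0,0,0],[0,0,0.11],0],[[0,0,0],[0,0,0.13],0],[[0,0,0],[0,0,0.14],0],[[0,0,0],[0,0,0.144],0],[[0,0,0],[0,0,0.146],0],[[0,0,0],[0,0,0.146],0]]';python3 -c "
from h import *
s=r.get_state();print(s['contact_force'],Ro.from_quat(s['eef_rot']).as_matrix()[:2,0],s['q'])"
```

```text
clock: 19.45
tool_pos: [0.6343, 0.1334, 0.1461]
eef_rot: [-0.679, 0.734, -0.002, 0.0]
contact_force: [-0.3, 0.4, -0.3]
opening: 0.248
clock: 20.35
tool_pos: [0.633, 0.1386, -0.0]
eef_rot: [-0.682, 0.732, -0.0, 0.001]
contact_force: [-0.1, -0.2, -0.0]
opening: 0.247
[-0.07006781 -0.17281462 -0.01746048] [-0.07089906 -0.99748331] [-0.32417365  1.01994027  0.07057219  1.62248242 -0.12527821  0.50191888
 -1.81908708]
```

```bash
python3 -m pendant '[[[0,0,0],[0,0,0.001],0],[[0,0,0],[0,0,0.0015],0.25],[[0,0,0],[0,0,0.0015],0.5],[[0,0,0],[0,0,0.0015],0.5],[[0,0,0],[0,0,0.0015],0.5],[[0,0,0],[0,0,-0.03],0.5],[[0,0,0],[0,0,-0.08],0.5],[[0,0,0],[0,0,-0.13],0.5],[[0,0,0],[0,0,-0.18],0.5],[[0,0,0],[0,0,-0.2],0.5]]';python3 -m pendant '[[[0,0,-0.14],[0.04,0.005,0],0.6],[[0,0,-0.28],[0.09,0.01,0],0.6],[[0,0,-0.42],[0.14,0.015,0],0.6],[[0,0,-0.56],[0.19,0.02,0],0.6],[[0,0,-0.7],[0.24,0.025,0],0.6],[[0,0,-0.84],[0.29,0.03,0],0.6],[[0,0,-0.98],[0.34,0.035,0],0.6],[[0,0,-1.12],[0.39,0.04,0],0.6],[[0,0,-1.26],[0.44,0.045,0],0.6],[[0,0,-1.4],[0.485,0.05,0],0.6]]';python3 -c "
from h import *
s=r.get_state();print(s['tool_pos'],Ro.from_quat(s['eef_rot']).as_matrix()[:2,:2],s['q'])"
```

```text
clock: 21.35
tool_pos: [0.6351, 0.1384, 0.2046]
eef_rot: [-0.681, 0.732, -0.002, 0.004]
contact_force: [0.2, -0.1, 0.5]
opening: 0.506
clock: 22.35
tool_pos: [0.5469, -0.3447, 0.199]
eef_rot: [0.993, -0.118, -0.0, 0.0]
contact_force: [1.1, 0.6, -0.3]
opening: 0.599
[ 0.5469172  -0.3447079   0.19901655] [[ 0.97195343 -0.23517337]
 [-0.23517342 -0.97195331]] [ 0.68153189  0.76013327 -0.3600377   1.51560033  0.31007446  0.92248508
 -0.01331266]
```

```bash
python3 -m pendant '[[[0,0,-0.12],[0.004,0.045,0],0.6],[[0,0,-0.237],[0.0076,0.09,0],0.6],[[0,0,-0.237],[0.0076,0.1165,0],0.6],[[0,0,-0.237],[0.0076,0.1165,0],0.6],[[0,0,-0.237],[0.0076,0.1165,0],0.6]]';python3 - <<'E'
from h import *
d=shot("wrist");cards(d);parts(d,["blue"]);cv2.imwrite("pics/w8.png",d["im"])
s=r.get_state();print(s["tool_pos"],Ro.from_quat(s['eef_rot']).as_matrix()[:2,0],s["q"])
s=shot("side");parts(s,["magenta"]);c=shot("scene");cv2.imwrite("pics/x8.png",np.hstack([cv2.resize(s["im"][220:270,210:280],(420,300),interpolation=2)]))
E
```

```text
clock: 22.85
tool_pos: [0.5271, -0.4568, 0.1986]
eef_rot: [1.0, -0.003, -0.0, -0.001]
contact_force: [0.2, -0.5, -0.2]
opening: 0.6
card (array([ 396.3, -298.3]), array([93. , 92.6]), 136.2, array([151.,  42.])) outline [ 374.  -294.4] 2 10.0 (array([ 374.2, -294.4]), array([2.2, 1. ]), 177.2, array([130.,  31.]))
blue [ 574.  -415.3] 451 28.2 (array([ 573.1, -414.6]), array([37., 17.]), 22.5, array([321., 147.])) circ [ 573.6 -415.4] 19.1
[ 0.52796563 -0.45529054  0.19887616] [ 0.99999312 -0.00370089] [ 0.85220553  0.84195336 -0.43328167  1.33514798  0.36880527  1.04431543
  0.3575945 ]
magenta [405.9 441.2] 2536 100.1 (array([406.1, 441.3]), array([102.6,  27.8]), 100.0, array([311., 372.])) circ [404.4 441. ] 51.3
```

View pics/w8.png

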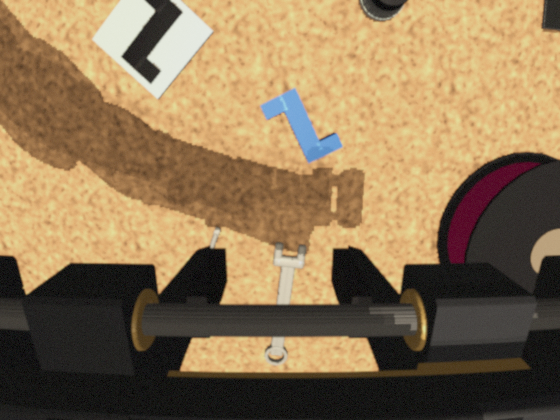

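Bracket at (300,125), its card at (151,45), with the outline cut off by the top of the picture. I tune the blue mask and get the outline from the first side picture.

```bash
sed -i 's/blue=((100,120,50),(125,255,255))/blue=((98,90,50),(125,255,255))/' h.py; python3 - <<'E'
from h import *
d=shot("wrist");parts(d,["blue"])
for n in("side","scene"):
    s=shot(n);s["im"]=cv2.imread(f"pics/{n}0.png");s["hsv"]=cv2.cvtColor(s["im"],cv2.COLOR_BGR2HSV);print(n);cards(s);parts(s,["blue"])
E
```

```text
blue [ 552.4 -393.9] 1797 134.3 (array([ 551.9, -393.6]), array([86.3, 39.1]), 134.0, array([299., 127.])) circ [ 552.2 -393.3] 45.7
side
scene
blue [ 551.6 -394.4] 1988 134.2 (array([ 551.7, -395.1]), array([87.7, 42.1]), 133.2, array([152., 345.])) circ [ 552.5 -394.4] 47.1
```

View pics/x8.png

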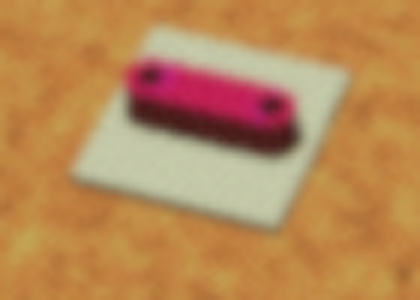

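Link covers its outline squarely in the side crop. Now the bracket card's outline angle.

```bash
sed -i 's/"white",1500/"white",600/' h.py; python3 - <<'E'
from h import *
for n in("side","scene"):
    s=shot(n);s["im"]=cv2.imread(f"pics/{n}0.png");s["hsv"]=cv2.cvtColor(s["im"],cv2.COLOR_BGR2HSV);print(n);cards(s)
d=shot("wrist");k=max(blobs(d,"blue"),key=cv2.contourArea)
print("web edges:");P=cast(d,cv2.approxPolyDP(k,3,True).reshape(-1,2),.02)[:,:2]*1000
for a,b in zip(P,np.roll(P,-1,0)):
    v=b-a
    print(a.round(),np.hypot(*v).round(),np.degrees(np.arctan2(v[1],v[0])).round()%180)
E
```

```text
side
card (array([376.8, 273.7]), array([90.8, 90.3]), 117.3, array([337., 306.])) outline [376.6 272.7] 2073 84.3 (array([376.8, 272.6]), array([58.8, 58.4]), 72.1, array([338., 305.]))
card (array([630.9, 136.5]), array([89.7, 89.5]), 86.0, array([245., 241.])) outline [630.8 135.4] 1346 176.1 (array([630.8, 135.4]), array([72.7, 22.5]), 175.6, array([246., 240.]))
scene
card (array([ 394.5, -298.2]), array([92.6, 92.6]), 46.2, array([144., 269.])) outline [ 393.7 -298.5] 2065 64.5 (array([ 393.8, -298.4]), array([89. , 43.9]), 63.3, array([144., 269.]))
card (array([631.7, 137.1]), array([92.4, 92. ]), 85.6, array([345., 211.])) outline
web edges:
[ 511. -373.] 13.0 117.0
[ 517. -385.] 16.0 26.0
[ 531. -378.] 6.0 150.0
[ 536. -381.] 54.0 116.0
[ 560. -429.] 36.0 24.0
[ 592. -415.] 15.0 113.0
[ 587. -401.] 17.0 25.0
[ 571. -408.] 5.0 144.0
[ 567. -405.] 53.0 116.0
[ 543. -357.] 36.0 25.0
```

Outline web at 46° (PCA 64.5 − 18.9; card edges 46.2), centre (0.3955, -0.298). The part's web is at 115.5° and its centre at (0.552, -0.394). I grip across it at 25.5°.

```bash
python3 -m pendant '[[[0,0,-0.14],[0.01,-0.03,0.03],0.5],[[0,0,-0.28],[0.0248,-0.0622,0.06],0.5],[[0,0,-0.42],[0.0248,-0.0622,0.1],0.5],[[0,0,-0.445],[0.0248,-0.0622,0.14],0.5],[[0,0,-0.445],[0.0248,-0.0622,0.165],0.5],[[0,0,-0.445],[0.0248,-0.0622,0.18],0.5],[[0,0,-0.445],[0.0248,-0.0622,0.19],0.5],[[0,0,-0.445],[0.0248,-0.0622,0.198],0.5],[[0,0,-0.445],[0.0248,-0.0622,0.204],0.5],[[0,0,-0.445],[0.0248,-0.0622,0.204],0.5]]' 25;python3 -m pendant '[[[0,0,0],[0,0,0],0],[[0,0,0],[0,0,0],0],[[0,0,0],[0,0,0],0],[[0,0,0],[0,0,0],0],[[0,0,0],[0,0,0],0],[[0,0,0],[0,0,0],0],[[0,0,0],[0,0,0],0]]';python3 -c "
from h import *
s=r.get_state();print(s['contact_force'],Ro.from_quat(s['eef_rot']).as_matrix()[:2,0],s['q'])"
```

```text
clock: 24.3
tool_pos: [0.5527, -0.395, -0.0049]
eef_rot: [0.976, 0.218, 0.0, 0.0]
contact_force: [-1.5, -0.9, -0.1]
opening: 0.503
clock: 25.0
tool_pos: [0.5528, -0.3951, -0.0044]
eef_rot: [0.976, 0.218, 0.0, 0.0]
contact_force: [-1.4, -0.1, 5.6]
opening: 0.223
[-1.44450653 -0.13242292  5.57383601] [0.90480386 0.42582841] [ 0.76722466  1.08219686 -0.42829827  1.49793275  0.60893445  0.69609446
  0.50496139]
```

```bash
python3 -m pendant '[[[0,0,0],[0,0,-0.03],0],[[0,0,0.1],[0,0,-0.07],0],[[0,0,0.24],[-0.015,-0.025,-0.1],0],[[0,0,0.38],[-0.035,-0.055,-0.1],0],[[0,0,0.52],[-0.055,-0.085,-0.1],0],[[0,0,0.66],[-0.075,-0.115,-0.1],0],[[0,0,0.8],[-0.0926,-0.14,-0.1],0],[[0,0,0.94],[-0.1009,-0.1539,-0.1],0],[[0,0,1.08],[-0.1009,-0.1539,-0.1],0],[[0,0,1.208],[-0.1009,-0.1539,-0.1],0]]';python3 -m pendant '[[[0,0,0],[0,0,0.0],0],[[0,0,0],[0,0,0.03],0],[[0,0,0],[0,0,0.06],0],[[0,0,0],[0,0,0.08],0],[[0,0,0],[0,0,0.09],0],[[0,0,0],[0,0,0.094],0],[[0,0,0],[0,0,0.096],0],[[0,0,0],[0,0,0.096],0]]';python3 -c "
from h import *
s=r.get_state();print(s['contact_force'],Ro.from_quat(s['eef_rot']).as_matrix()[:2,0],s['q'])"
```

```text
clock: 26.0
tool_pos: [0.3952, -0.2982, 0.095]
eef_rot: [0.926, -0.377, -0.0, -0.0]
contact_force: [0.2, -0.2, -0.5]
opening: 0.23
clock: 26.8
tool_pos: [0.3961, -0.2988, -0.0002]
eef_rot: [0.927, -0.374, 0.001, -0.0]
contact_force: [-0.0, 0.2, -0.3]
opening: 0.223
[-0.0066355   0.20784054 -0.26595022] [ 0.71984069 -0.69413841] [ 0.57815277  0.92913494 -0.04050009  2.08841169  0.25649863  0.12737302
 -0.46778994]
```

```bash
python3 -m pendant '[[[0,0,0],[0,0,0.001],0],[[0,0,0],[0,0,0.0015],0.25],[[0,0,0],[0,0,0.0015],0.5],[[0,0,0],[0,0,0.0015],0.5],[[0,0,0],[0,0,0.0015],0.5],[[0,0,0],[0,0,-0.03],0.5],[[0,0,0],[0,0,-0.07],0.5],[[0,0,0],[0,0,-0.12],0.5],[[0,0,0],[0,0,-0.17],0.5],[[0,0,0],[0,0,-0.2],0.5]]';python3 -m pendant '[[[0,0,-0.14],[0.04,0.02,-0.02],0.6],[[0,0,-0.28],[0.08,0.04,-0.04],0.6],[[0,0,-0.42],[0.1,0.05,-0.06],0.6],[[0,0,-0.56],[0.1,0.05,-0.08],0.6],[[0,0,-0.7],[0.1,0.05,-0.1],0.6],[[0,0,-0.765],[0.1,0.05,-0.1],0.6],[[0,0,-0.765],[0.1,0.05,-0.1],0.6]]';python3 - <<'E'
from h import *
d=shot("wrist");cards(d);parts(d,["blue","orange","green"]);s=shot("side");c=shot("scene")
k=max(blobs(d,"blue"),key=cv2.contourArea)
cards(s)
print("glue",cast(s,[(227,283)],.03))
for n,x in(("side",s),):
    o=cv2.imread(f"pics/{n}0.png");df=cv2.absdiff(o,x["im"]).max(2);print("bystander diffs side glue",df[265:300,212:243].mean(),"grease",df[138:156,274:292].mean())
cv2.imwrite("pics/f.png",np.vstack([np.hstack([d["im"][:300],]),]))
cv2.imwrite("pics/f2.png",cv2.resize(c["im"],(800,600)))
E
```

```text
clock: 27.8
tool_pos: [0.3965, -0.2992, 0.2025]
eef_rot: [0.927, -0.375, 0.002, 0.0]
contact_force: [-0.3, -0.7, -0.3]
opening: 0.502
clock: 28.5
tool_pos: [0.4326, -0.4042, 0.2992]
eef_rot: [1.0, -0.002, 0.0, 0.0]
contact_force: [0.6, -0.4, -0.5]
opening: 0.602
card (array([ 396.1, -298. ]), array([93.5, 93.4]), 136.4, array([251.,  90.])) outline [ 396.9 -296.7] 2493 65.5 (array([ 396.9, -296.9]), array([94.3, 45.6]), 64.1, array([252.,  90.]))
blue [ 398.2 -297.3] 1952 64.7 (array([ 398.2, -297.4]), array([87.7, 40.6]), 64.5, array([252.,  90.])) circ [ 397.9 -297.3] 46.2
card (array([376.6, 273.7]), array([90.4, 90.2]), 117.2, array([338., 306.])) outline [330.2 288.4] 30 139.9 (array([330.5, 286.9]), array([13.1,  7.8]), 112.5, array([358., 315.]))
glue [[0.62293638 0.29146833 0.03      ]]
bystander diffs side glue 9.423041474654378 grease 5.901234567901234
```

View pics/f.png

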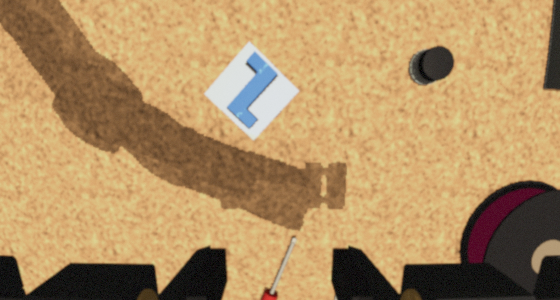

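View pics/f2.png

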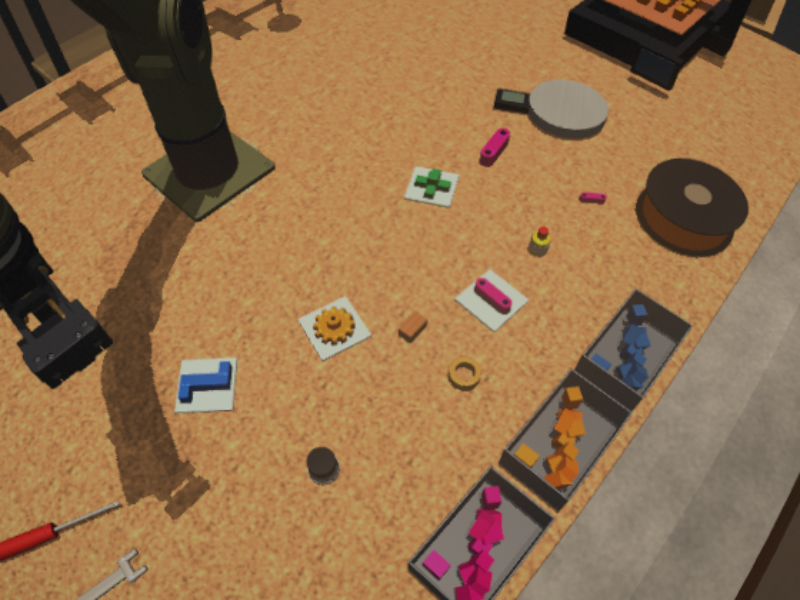

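All four parts lie flat on their cards in the final scene: gear (333,325), link (493,295), bracket (205,382) and cross (432,183). The glue (541,238) and grease jar (322,463) stand upright where they were. Handing in.

```bash
python3 -c "
from plant import r
print(r.finish_job())"
```

```text
the job is handed in; nothing more can be done
None
```

All four parts are lying flat on their own cards and the job is handed in. The clock read about 28.5 s at the last check; no verdict was reported.

**Last checks:**
- **Z bracket:** measured after release, about 2 mm off centre and within 1° of the outline.
- **Cross:** measured after release, within 2 mm of the card centre and 1° of the outline.
- **Gear and link:** I did not re-measure these after release. The final pictures show both squarely on their cards. They were let go with the tool at about the card centres (within about 2 mm).
- **Glue and grease jar:** both are upright where they started in the final scene picture.
- **Link choice:** I took the middle of the three magenta links, about 73 mm as measured. The other two measured about 103 and 48 mm.

**What disagreed:**
- **Fingertip height:** the first two gear grasps closed on nothing. A gentle contact probe on the hub put the fingertips about 14 mm above the reported TCP, while the data sheet says 8 mm below. I used the probed height for all grasps, and each one then held. I did not find the cause.
- **Gear card check:** the automatic outline measurement on the gear card after placing was unusable, because shadow and hub split the mask. I judged that placing by eye.

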